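# Find the full tablet tin by its weight and stand it in the cradle

### The job

Two of the three look-alike blue tins in the wooden rack are empty and one is full: lift them to feel which is full, and leave or put back the empty ones upright in the rack. Set the full tin upright on the cork mat and let go of it, then take it again by its broad faces and set it down between the two plates of the yellow cradle, which cover its narrow faces. Do not drop a tin, knock one over or disturb the other things lying around.

Things in the scene. Friction and masses are not known exactly. Their poses are not given: they have to be found in the camera images.
- tin_a: one of three look-alike blue tins with fixed pale metal lid and blank label; 60 (its x) x 38 (y) x 88 mm high, origin at the centre of its underside, z up. Narrow faces look along +-x, broad ones along +-y. Starts upright in the rack, its x along the rack's. Empty about 0.09 kg, full about 0.44 kg (each +-15 %); exactly one is full, and names do not tell which
- tin_b: one of three look-alike blue tins with fixed pale metal lid and blank label; 60 (its x) x 38 (y) x 88 mm high, origin at the centre of its underside, z up. Narrow faces look along +-x, broad ones along +-y. Starts upright in the rack, its x along the rack's. Empty about 0.09 kg, full about 0.44 kg (each +-15 %); exactly one is full, and names do not tell which
- tin_c: one of three look-alike blue tins with fixed pale metal lid and blank label; 60 (its x) x 38 (y) x 88 mm high, origin at the centre of its underside, z up. Narrow faces look along +-x, broad ones along +-y. Starts upright in the rack, its x along the rack's. Empty about 0.09 kg, full about 0.44 kg (each +-15 %); exactly one is full, and names do not tell which
- rack: fixed shallow light-wood tray, 76 (x) x 146 (y) x 14 mm high, origin at the centre of its underside; floor 4 mm above that. 4 mm rims and dividers, 14 mm high, make three places 68 x 43 mm centred at y = -47, 0, +47 mm. The tins stand there broad face to broad face, 9 mm apart, so only their narrow faces can be gripped
- mat: fixed square cork mat, 120 x 120 x 4 mm thick, origin at the centre of its underside, so its top is 4 mm above
- cradle: fixed, yellow; origin at the centre of its underside, z up. Floor 80 (x) x 56 (y) x 4 mm thick; at each end in x an upright plate 50 wide (y), 4 thick, reaching 80 mm above the origin; 72 mm free between the plates. Open above and at +-y. The tin stands on the floor, its x along the cradle's x (either way round), its top 12 mm above the plates
- tape_1: bystander, to be left alone: a roll of black tape lying flat, 58 mm across, 19 high; origin at the centre of its underside
- bottle_1: bystander, to be left alone: a small amber dropper bottle, 33 mm across, 102 high; origin at the centre of its underside
- dosing_ball: bystander, to be left alone: a pale grey open plastic dosing cup, 66 mm across, 50 high; origin at the centre of its underside
- pegs_4: bystander, to be left alone: a white clothes peg lying flat, 15 x 72 x 12 high; origin at the centre of its underside
There are look-alikes about, which are no part of the job. What is shaped like the tin_c but red is not meant. What is shaped like the tin_b but pink is not meant.

How it is judged (in metres and radians):
On the way:
1. the full tin stands upright on the cork mat, let go of (((contact force between mat and tin_a above 2.4 N and contact force between the fingers and tin_a below 0.1 N and angle between tin_a's own z axis and vertical below 0.1 rad and linear speed of tin_a below 0.02 m/s) or (contact force between mat and tin_b above 2.4 N and contact force between the fingers and tin_b below 0.1 N and angle between tin_b's own z axis and vertical below 0.1 rad and linear speed of tin_b below 0.02 m/s) or (contact force between mat and tin_c above 2.4 N and contact force between the fingers and tin_c below 0.1 N and angle between tin_c's own z axis and vertical below 0.1 rad and linear speed of tin_c below 0.02 m/s))), for 0.2 s.
At the end, for the whole second after the job is handed in: The full tin stands upright and at rest on the floor of the yellow cradle between its plates (within 14 mm of the middle across, resting its full weight there), and the two empty tins stand upright and at rest on the floor of the rack (any places of it); tilts under 0.1 rad (((x of tin_a in the frame of cradle between -0.01 and 0.01 m and y of tin_a in the frame of cradle between -0.014 and 0.014 m and z of tin_a in the frame of cradle below 0.009 m and contact force between cradle and tin_a above 2.4 N and angle between each of tin_a, tin_b, tin_c's own z axis and vertical below 0.1 rad and linear speed of each of tin_a, tin_b, tin_c below 0.02 m/s and x of tin_b in the frame of rack between -0.012 and 0.012 m and y of tin_b in the frame of rack between -0.056 and 0.056 m and z of each of tin_b, tin_c in the frame of rack below 0.009 m and x of tin_c in the frame of rack between -0.012 and 0.012 m and y of tin_c in the frame of rack between -0.056 and 0.056 m) or (x of tin_b in the frame of cradle between -0.01 and 0.01 m and y of tin_b in the frame of cradle between -0.014 and 0.014 m and z of tin_b in the frame of cradle below 0.009 m and contact force between cradle and tin_b above 2.4 N and angle between each of tin_b, tin_a, tin_c's own z axis and vertical below 0.1 rad and linear speed of each of tin_b, tin_a, tin_c below 0.02 m/s and x of tin_a in the frame of rack between -0.012 and 0.012 m and y of tin_a in the frame of rack between -0.056 and 0.056 m and z of each of tin_a, tin_c in the frame of rack below 0.009 m and x of tin_c in the frame of rack between -0.012 and 0.012 m and y of tin_c in the frame of rack between -0.056 and 0.056 m) or (x of tin_c in the frame of cradle between -0.01 and 0.01 m and y of tin_c in the frame of cradle between -0.014 and 0.014 m and z of tin_c in the frame of cradle below 0.009 m and contact force between cradle and tin_c above 2.4 N and angle between each of tin_c, tin_a, tin_b's own z axis and vertical below 0.1 rad and linear speed of each of tin_c, tin_a, tin_b below 0.02 m/s and x of tin_a in the frame of rack between -0.012 and 0.012 m and y of tin_a in the frame of rack between -0.056 and 0.056 m and z of each of tin_a, tin_b in the frame of rack below 0.009 m and x of tin_b in the frame of rack between -0.012 and 0.012 m and y of tin_b in the frame of rack between -0.056 and 0.056 m))); the robot touches nothing.
It fails at once if a tin is tipped over (angle between any of tin_a, tin_b, tin_c's own z axis and vertical above 0.6 rad).
It fails at once if a tin is dropped (falls free of the fingers faster than 0.65 m/s, a fall of about 2 cm) ((linear speed of tin_a above 0.65 m/s and contact force between the fingers and tin_a below 0.1 N) or (linear speed of tin_b above 0.65 m/s and contact force between the fingers and tin_b below 0.1 N) or (linear speed of tin_c above 0.65 m/s and contact force between the fingers and tin_c below 0.1 N)).
It fails at once if a bystander is moved by more than 30 mm (distance of any of tape_1, bottle_1, dosing_ball, pegs_4 from where it was at the start of the episode above 0.03 m).
It also fails if it takes over 72 s, if anything falls off the work surface, if the arm or the gripper's body presses on something with over 40 N, if the wrist force passes 120 N, or if a joint passes its speed limit or range.

### The arm

A 6-joint arm with a two-finger parallel gripper is mounted at the origin on a cart in front of the work surface, level with it; the furniture and walls round the work are solid. World frame = base frame: x ahead of the robot, y to its left, z up, the work surface at z = 0. Lengths are in mm, angles in rad, forces in N, time in s.
With the tool pointing down it reaches from about 275 to 1000 mm from the base axis. Payload 8.4 kg.
Tool frame: the origin (TCP) lies on the centre line of the jaws, within the pads' length; the fingertips stand r.tip_reach ahead of it and the grasp point (between the pads) lies 11 mm behind it (r.tip_reach is the distance from the TCP to the fingertips, in mm); z points along the fingers, y is the line along which they close (so a half turn about z gives the same grasp; the last joint's range is limited). The gripper opens to 85 mm and grips with 20 to 120 N. Pads are 22 mm wide; open, the fingers measure 114 mm over their backs; the gripper's body (76 mm by 85 mm) begins 54 mm behind the grasp point. The pads swing forward as they close: fully open they stand 13 mm farther back than shut.
Start: joints at [-0.002, 0.353, 1.633, -0, 1.155, -0.002], TCP at [625.002, -0, 239.281] pointing down, gripper open.
Joint ranges: [-2.63, 2.63], [-0.92, 2.1], [0.06, 2.66], [-1.3, 4.44], [0, 2.69], [-3.02, 3.02]. Speed limits (rad/s): [2.22, 2.22, 2.79, 3.14, 3.14, 3.14].

### API

Orientations are given as [roll, pitch, yaw] about the fixed x, y, z axes, in that order (R = Rz(yaw) Ry(pitch) Rx(roll)).
In Python, from rig import r gives the robot as it stands.
- The arm moves only by the tool carry_out, never from a script. Its argument "targets" is a list of rows, each an object with "dp": the shift along the tool's x, y, z in mm, a list of three; "yaw": the turn about the tool's z in degrees. A call has 1 to 12 rows; each row is the pose to reach, as a shift and turn from the pose commanded when the call began, along the tool's axes at that moment; what a row does not reach only later rows make up. A row lasts 1/8 s, in which the tool goes at most 62.5 mm and 10.7 degrees, less where a joint would pass 70% of its speed; a pose out of reach is approached as far as the arm can. A call with a gripper value outside its range is refused whole. "fingers" is the opening, from -1 (shut) to 1 (fully open), so that 0 is half open, set as the call begins (left out, the last holds). The fingers move at their own pace and stop on an object; "grip_force" is the grip in N (left out, the last holds). Time passes only in rows, so rows that repeat a pose let the fingers close. It gives the time, the measured TCP pose, the force, the opening and the grip force at its end, in the units of the state.
- r.sense(): the state, without advancing time (a new reading comes with each control period).
- r.grab_frame(name): name is "scene" or "side" or "wrist"; returns the picture (420x560x3 uint8, red, green, blue); there is no depth.
- r.get_calibration(name): a dict with "fx", "fy", "cx", "cy" (pixels), "dist_coeffs" ([k1, k2, p1, p2, k3] as OpenCV has them; the pictures are not rectified), "rvec" (rotation vector, rad) and "tvec" (3), from world to camera coordinates, as OpenCV has them. Camera axes: x right, y down, z forward; pixel columns grow to the right and rows downward; lengths in mm; the calibration is good to about 2 mm. A picture is of the moment at which its call begins: read the wrist's pose just before it. get_calibration takes no time and is no camera call; for the wrist camera it gives the pose at the moment of the call.
- r.sign_off(): hands the job in; it is judged then, once.
The state is a dict: "clock": time; "qpos": joint angles; "qvel": joint speeds; "joint_efforts": joint torques, N m; "eef_pos": TCP position; "tcp_rot": TCP orientation; "contact_force": force on the tool from outside, world axes, zero at the start; "wrist_torque": the same for the moment, N m; "opening": opening from 0.0 (shut) to 1.0 (fully open); "grasp_force": force on a finger pad.
Only numpy, scipy, OpenCV 4.12 (cv2) and the standard library are available. Lean on these libraries where they do the work, as an engineer would, in place of code of your own. Each camera call takes 0.05 s, during which the arm holds its last target. There are 200 camera calls.

## Working session

There is one attempt and no reset: what is moved stays moved. The work goes in short steps, Python scripts to look and compute and a tool call to move; the robot and the scene stay as the last step left them, time stands still between calls to the robot, and variables do not carry over. Pictures are saved under pics/ and viewed, at most 10 in all, crops included, and the job is handed in when it is done.

Besides the shell and the picture viewer there is one more tool, called after "Request:" in YAML: its name, and indented under it one key for each argument. carry_out: Moves the arm, as the interface text tells. Its arguments: {"type":"object","properties":{"targets":{"type":"array","items":{"type":"object","properties":{"dp":{"type":"array","items":{"type":"number"}},"yaw":{"type":"number"}}}},"fingers":{"type":"number"},"grip_force":{"type":"number"}},"required":["targets"]}

```bash
mkdir -p pics; ls; python3 - <<'E'
from rig import r
import cv2
print(r.sense(), r.tip_reach)
for n in("scene","side"):
    f=r.grab_frame(n); cv2.imwrite(f"pics/{n}0.png",f[:,:,::-1]); print(n,r.get_calibration(n))
E
```

```text
pics
{'clock': 0.0, 'qpos': array([-2.42582507e-03,  3.53624824e-01,  1.63414463e+00,  4.21010651e-06,
        1.15519546e+00, -2.41314640e-03]), 'qvel': array([ 0.00065111,  0.00089695, -0.00044174, -0.00112087, -0.00071315,
       -0.00084629]), 'joint_efforts': array([-2.03471049e-03, -6.05236173e+01, -3.42063046e+01, -2.62302356e-04,
        9.48130677e-03,  3.61521288e-06]), 'eef_pos': array([ 6.24531569e+02, -1.37137219e-02,  2.38571748e+02]), 'tcp_rot': array([-3.14022041e+00, -7.16082276e-06,  1.57078194e+00]), 'contact_force': array([ 0.19215148,  0.25528302, -0.2373146 ]), 'wrist_torque': array([ 0.0488858 ,  0.02110184, -0.02704461]), 'grasp_force': 0.0, 'opening': 1.0007013069728559} 8.0
scene {'fx': 440.2671577512327, 'fy': 440.2671577512327, 'cx': 282.24941595274953, 'cy': 210.8726839881045, 'dist_coeffs': array([-0.10485852,  0.        ,  0.        ,  0.        ,  0.        ]), 'rvec': array([ 1.80238464, -1.02282348,  0.61925242]), 'tvec': array([-302.12880948,  228.92971719,  815.0337279 ])}
side {'fx': 481.16568507060043, 'fy': 481.16568507060043, 'cx': 267.42138625927174, 'cy': 205.1301153715355, 'dist_coeffs': array([-0.1064216,  0.       ,  0.       ,  0.       ,  0.       ]), 'rvec': array([ 1.31105344, -2.33827652,  0.81963738]), 'tvec': array([ 257.38242237,  389.23868386, 1194.9059637 ])}
```

View pics/scene0.png

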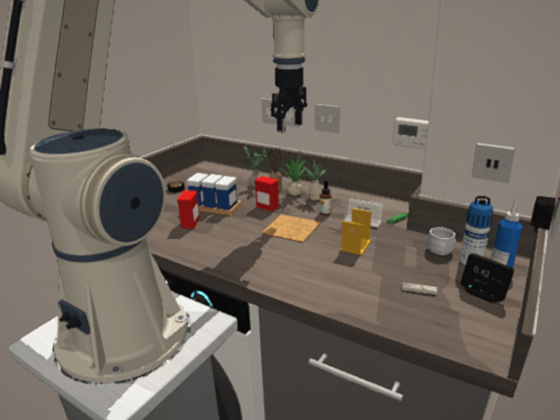

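View pics/side0.png

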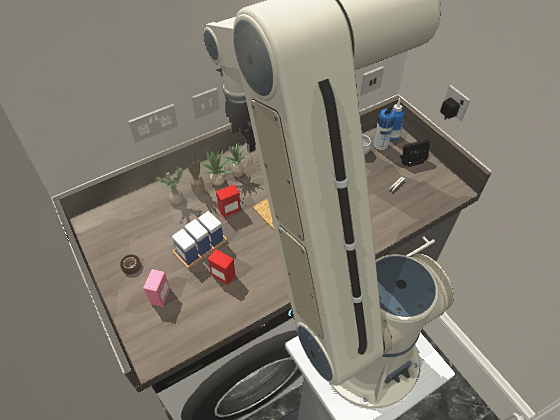

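The scene view shows three blue tins with white lids at about (198,190), (212,192) and (227,193) in the wooden rack. The mat is at (292,228) and the yellow cradle at (357,232). The red look-alikes are at (188,210) and (267,193). The side view shows the tins at (185,245), (197,235) and (210,228), and the pink look-alike at (156,287).

```bash
cat > h.py <<'E'
from rig import r
import numpy as np, cv2
def cast(px,c,z):
    """pixels -> world points on plane z (mm)"""
    K=np.array([[c['fx'],0,c['cx']],[0,c['fy'],c['cy']],[0,0,1]])
    u=cv2.undistortPoints(np.float64(px).reshape(-1,1,2),K,np.array(c['dist_coeffs'])).reshape(-1,2)
    R=cv2.Rodrigues(np.array(c['rvec']))[0]; o=-R.T@np.array(c['tvec'])
    d=np.c_[u,np.ones(len(u))]@R
    return (o+d*((z-o[2])/d[:,2])[:,None])[:,:2]
def proj(P,c):
    K=np.array([[c['fx'],0,c['cx']],[0,c['fy'],c['cy']],[0,0,1]])
    return cv2.projectPoints(np.float64(P).reshape(-1,1,3),c['rvec'],c['tvec'],K,np.array(c['dist_coeffs']))[0].reshape(-1,2)
def blobs(m,amin=30):
    cs,_=cv2.findContours(m.astype(np.uint8),cv2.RETR_EXTERNAL,cv2.CHAIN_APPROX_NONE)
    return [c.reshape(-1,2) for c in cs if cv2.contourArea(c)>amin]
def snap(n,name):
    c=r.get_calibration(n); f=r.grab_frame(n); cv2.imwrite(f"pics/{name}.png",f[:,:,::-1]); return f,c
def rect(px,c,z):
    (x,y),s,a=cv2.minAreaRect(np.float32(cast(px,c,z)));return np.round([x,y,*s,a],1)
E
python3 - <<'E'
from h import *
for n in("scene","side"):
    f=cv2.imread(f"pics/{n}0.png"); c=r.get_calibration(n); h=cv2.cvtColor(f,cv2.COLOR_BGR2HSV); H,S,V=h.transpose(2,0,1)
    for nm,m,z in(("orange",(H>8)&(H<30)&(S>130)&(V>90),4),("blue",(H>100)&(H<130)&(S>90)&(V>50),50),("white",(S<40)&(V>190),92)):
        for b in blobs(m):
            p=cast(b,c,z); 
            if 250<p[:,0].mean()<1100: print(n,nm,b.mean(0).round(),rect(b,c,z))
c=r.get_calibration("wrist");print(c['tvec'],-cv2.Rodrigues(c['rvec'])[0].T@c['tvec'],cv2.Rodrigues(c['rvec'])[0],c['fx'])
E
```

```text
scene orange [291. 228.] [518.5 -63.7 119.8 118.5   6.2]
scene orange [355. 231.] [ 594.3 -217.3  258.    76.    21.4]
scene orange [220. 209.] [513.1 174.7  76.4 121.6  44.4]
scene blue [476. 234.] [ 625.2 -512.7   37.3   53.9    6.4]
scene blue [509. 241.] [ 633.  -583.3  242.8   56.2    1.7]
scene blue [479. 214.] [ 749.4 -500.4  171.6   60.5    3.6]
scene blue [214. 196.] [494.7 190.4 177.3 140.4  37.2]
scene white [211. 178.] [524.1 207.3  65.1 132.7  11.2]
scene white [120. 164.] [458.4 552.  180.6  40.8  15.5]
side blue [391. 118.] [ 639.1 -599.3   85.4  113.2   42.9]
side white [183. 238.] [521.1 257.3  60.4  38.3   9.6]
side white [196. 229.] [533.3 212.2  60.1  37.9  10.7]
side white [209. 220.] [539.8 166.1  60.8  38.5  10.2]
side white [397. 183.] [ 368.5 -382.3   11.3   60.5   15.6]
[-624.43598265  -36.74921476  378.71239848] [624.93107686  72.63231061 372.66550498] [[ 9.99999052e-01 -6.87848950e-04 -1.19287052e-03]
 [-3.18083858e-04 -9.58256741e-01  2.85908932e-01]
 [-1.33973838e-03 -2.85908281e-01 -9.58256051e-01]] 347.7366575278049
```

```bash
python3 - <<'E'
from h import *
f,c=snap("wrist","w0")
for n in("scene","side"):
    f=cv2.imread(f"pics/{n}0.png"); c=r.get_calibration(n); H,S,V=cv2.cvtColor(f,cv2.COLOR_BGR2HSV).transpose(2,0,1)
    for b in blobs(((H<8)|(H>172))&(S>150)&(V>80)):
        print(n,b.mean(0), "bottom",cast([b[b[:,1].argmax()]],c,0),rect(b,c,88))
E
```

```text
scene [188.26126126 209.95495495] bottom [[375.5793097  194.48341547]] [345.5 136.9 237.9  51.8  44.2]
scene [266.8046875 193.984375 ] bottom [[586.30246111  51.38754704]] [525.6  19.  235.4  66.6  32.1]
side [221.56470588 266.31764706] bottom [[380.92348909 201.97330419]] [389.4 206.6  93.9  73.9  26. ]
side [227.96470588 200.35294118] bottom [[595.54121102 100.64747972]] [577.9  83.6  65.6 116.6  69.3]
```

View pics/w0.png

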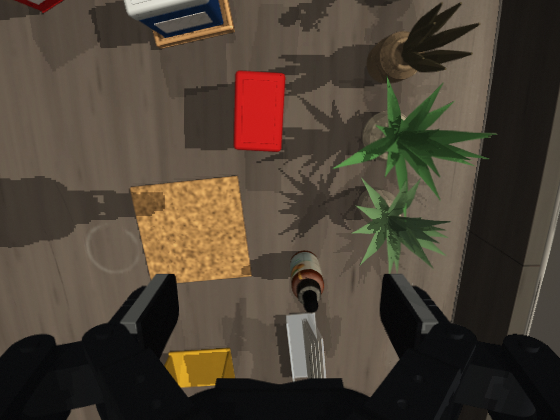

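The wrist view shows the red tin at (260,110), the mat at (193,230), the bottle at (305,280) and the cradle top at (200,368). The blue tin in the rack is at (180,20), with no red tin near the grip lines. The three blue tins with white lids fit the description. I'm going above the rack and will confirm from close by.

Request:
carry_out:
  targets:
    - {"dp": [53, -23, 0], "yaw": -3}
    - {"dp": [106, -46, 0], "yaw": -6}
    - {"dp": [159, -69, 0], "yaw": -10.3}
    - {"dp": [190, -92, 0], "yaw": -10.3}
    - {"dp": [190, -92, 0], "yaw": -10.3}
    - {"dp": [190, -92, 0], "yaw": -10.3}
  fingers: 1
  grip_force: 45

```text
clock: 0.9
eef_pos: [533.3, 189.7, 239.3]
tcp_rot: [3.141, 0.0, 1.751]
contact_force: [-0.2, 0.1, -0.4]
opening: 1.002
grasp_force: 0.0
```

```bash
python3 - <<'E'
from h import *
f,c=snap("wrist","w1"); s=r.sense(); print(s['eef_pos'],s['tcp_rot'],s['contact_force'])
H,S,V=cv2.cvtColor(f,cv2.COLOR_RGB2HSV).transpose(2,0,1)
for b in blobs((S<60)&(V>150),300): print(b.mean(0),rect(b,c,92))
print(proj([[521,257,92],[533,212,92],[540,166,92]],c))
E
```

```text
[533.51302686 189.31185138 239.22693573] [3.14144765e+00 3.34041373e-04 1.75010581e+00] [ 0.75202657 -0.64606998 -0.44813109]
[279.76995305 226.51173709] [538.2 167.7  58.9  37.6  11.5]
[282.20704846 173.55947137] [531.9 212.9  59.1  37.6  11.2]
[277.02479339 115.01239669] [519.8 257.5  59.2  37.7  11. ]
[[278.52192049 116.72339423]
 [283.14879822 175.43337458]
 [281.40431334 229.28310039]]
```

View pics/w1.png

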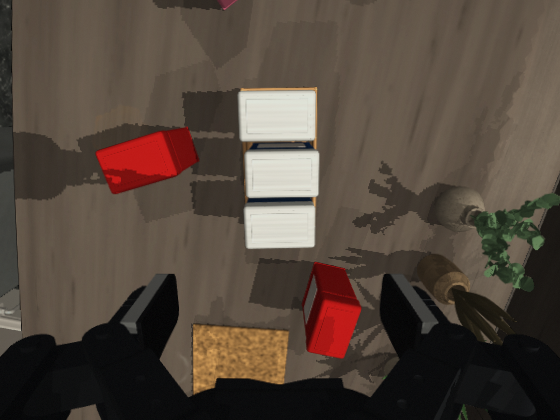

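The wrist view shows the blue tins' white lids at (280,227), (282,174) and (277,115) in the rack. The red tins at (150,160) and (330,310) and the pink one at (225,3) are not meant. Both views agree to 2 mm. I'm gripping the nearest tin first.

Request:
carry_out:
  targets:
    - {"dp": [-23.5, 1.5, 40], "yaw": -0.5}
    - {"dp": [-23.5, 1.5, 90], "yaw": -0.5}
    - {"dp": [-23.5, 1.5, 140], "yaw": -0.5}
    - {"dp": [-23.5, 1.5, 170], "yaw": -0.5}
    - {"dp": [-23.5, 1.5, 190], "yaw": -0.5}
    - {"dp": [-23.5, 1.5, 190], "yaw": -0.5}

```text
clock: 1.7
eef_pos: [538.2, 165.7, 47.7]
tcp_rot: [-3.138, 0.0, 1.758]
contact_force: [0.1, 0.6, -0.1]
opening: 0.998
grasp_force: 0.0
```

Request:
carry_out:
  targets:
    - {"dp": [0, 0, 0], "yaw": 0}
    - {"dp": [0, 0, 0], "yaw": 0}
    - {"dp": [0, 0, 0], "yaw": 0}
    - {"dp": [0, 0, 0], "yaw": 0}
    - {"dp": [0, 0, 0], "yaw": 0}
    - {"dp": [0, 0, 0], "yaw": 0}
  fingers: -1
  grip_force: 45

```text
clock: 2.45
eef_pos: [539.6, 167.2, 50.5]
tcp_rot: [3.139, 0.0, 1.76]
contact_force: [-0.1, -1.5, 8.0]
opening: 0.697
grasp_force: 49.3
```

Request:
carry_out:
  targets:
    - {"dp": [0, 0, -4], "yaw": 0}
    - {"dp": [0, 0, -8], "yaw": 0}
    - {"dp": [0, 0, -12], "yaw": 0}
    - {"dp": [0, 0, -12], "yaw": 0}
    - {"dp": [0, 0, -12], "yaw": 0}
    - {"dp": [0, 0, -12], "yaw": 0}
    - {"dp": [0, 0, -12], "yaw": 0}
    - {"dp": [0, 0, -12], "yaw": 0}

```text
clock: 3.45
eef_pos: [538.6, 167.1, 61.2]
tcp_rot: [-3.141, 0.0, 1.759]
contact_force: [0.1, 0.2, -1.2]
opening: 0.701
grasp_force: 48.8
```

Request:
carry_out:
  targets:
    - {"dp": [0, 0, 0], "yaw": 0}
    - {"dp": [0, 0, 0], "yaw": 0}

```text
clock: 3.7
eef_pos: [538.7, 167.1, 61.3]
tcp_rot: [3.142, 0.0, 1.759]
contact_force: [-0.1, 0.8, -1.0]
opening: 0.696
grasp_force: 48.8
```

About 1 N of load, so this tin is empty. I'm putting it back and taking the middle one.

Request:
carry_out:
  targets:
    - {"dp": [0, 0, 4], "yaw": 0}
    - {"dp": [0, 0, 8], "yaw": 0}
    - {"dp": [0, 0, 11], "yaw": 0}
    - {"dp": [0, 0, 12], "yaw": 0}
    - {"dp": [0, 0, 12], "yaw": 0}
    - {"dp": [0, 0, 12], "yaw": 0}

```text
clock: 4.45
eef_pos: [538.5, 167.1, 50.5]
tcp_rot: [-3.141, 0.0, 1.759]
contact_force: [-6.3, -3.1, 17.4]
opening: 0.7
grasp_force: 50.6
```

Request:
carry_out:
  targets:
    - {"dp": [0, 0, 0], "yaw": 0}
    - {"dp": [0, 0, 0], "yaw": 0}
    - {"dp": [0, 0, 0], "yaw": 0}
    - {"dp": [0, 0, 0], "yaw": 0}
    - {"dp": [0, 0, -20], "yaw": 0}
    - {"dp": [0, 0, -68], "yaw": 0}
    - {"dp": [20, 1, -74], "yaw": 0}
    - {"dp": [46, 2, -70], "yaw": 0}
    - {"dp": [46, 2, -50], "yaw": 0}
    - {"dp": [46, 2, -20], "yaw": 0}
    - {"dp": [46, 2, 0], "yaw": 0}
    - {"dp": [46, 2, 0], "yaw": 0}
  fingers: 1

```text
clock: 5.95
eef_pos: [530.4, 212.6, 47.3]
tcp_rot: [-3.138, 0.001, 1.76]
contact_force: [-0.5, -0.2, 0.8]
opening: 1.001
grasp_force: 0.0
```

Request:
carry_out:
  targets:
    - {"dp": [0, 0, 0], "yaw": 0}
    - {"dp": [0, 0, 0], "yaw": 0}
    - {"dp": [0, 0, 0], "yaw": 0}
    - {"dp": [0, 0, 0], "yaw": 0}
    - {"dp": [0, 0, 0], "yaw": 0}
    - {"dp": [0, 0, -4], "yaw": 0}
    - {"dp": [0, 0, -8], "yaw": 0}
    - {"dp": [0, 0, -12], "yaw": 0}
    - {"dp": [0, 0, -12], "yaw": 0}
    - {"dp": [0, 0, -12], "yaw": 0}
    - {"dp": [0, 0, -12], "yaw": 0}
    - {"dp": [0, 0, -12], "yaw": 0}
  fingers: -1

```text
clock: 7.45
eef_pos: [531.9, 212.7, 61.1]
tcp_rot: [-3.141, 0.0, 1.759]
contact_force: [0.1, -0.1, -4.8]
opening: 0.698
grasp_force: 49.6
```

Request:
carry_out:
  targets:
    - {"dp": [0, 0, 0], "yaw": 0}
    - {"dp": [0, 0, 0], "yaw": 0}

```text
clock: 7.7
eef_pos: [532.0, 212.7, 61.3]
tcp_rot: [-3.142, 0.0, 1.759]
contact_force: [0.6, -1.1, -4.3]
opening: 0.695
grasp_force: 49.6
```

About 4.4 N, so the middle tin is full. I'm carrying it to the mat.

Request:
carry_out:
  targets:
    - {"dp": [0, 0, -20], "yaw": 0}
    - {"dp": [0, 0, -60], "yaw": 0}
    - {"dp": [0, 0, -100], "yaw": 0}
    - {"dp": [-15, -4, -115], "yaw": 0}
    - {"dp": [-55, -13, -115], "yaw": 0}
    - {"dp": [-100, -24, -115], "yaw": 0}
    - {"dp": [-145, -35, -115], "yaw": 0}
    - {"dp": [-190, -46, -115], "yaw": 0}
    - {"dp": [-230, -56, -115], "yaw": 0}
    - {"dp": [-257, -62, -115], "yaw": 0}
    - {"dp": [-269, -65, -115], "yaw": 0}
    - {"dp": [-269, -65, -115], "yaw": 0}

```text
clock: 9.2
eef_pos: [517.9, -64.3, 175.7]
tcp_rot: [-3.141, -0.0, 1.758]
contact_force: [-0.6, 0.1, -5.8]
opening: 0.697
grasp_force: 51.6
```

```bash
python3 - <<'E'
from h import *
f,c=snap("wrist","w2"); f2,c2=snap("scene","s2"); s=r.sense(); print(s['eef_pos'],s['tcp_rot'],s['contact_force'])
cv2.imwrite("pics/m2.png",np.hstack([f[:,:,::-1],cv2.resize(f2[150:290,160:440],None,fx=1.5,fy=1.5)[:,:,::-1][:420,:240] if 0 else f[:,:0,::-1]]))
H,S,V=cv2.cvtColor(f,cv2.COLOR_RGB2HSV).transpose(2,0,1)
for b in blobs((H>8)&(H<30)&(S>130)&(V>90),200): print(b.mean(0),rect(b,c,4),rect(b,c,80))
E
```

```text
[518.31954472 -63.1822777  175.96056828] [-3.14112488e+00 -4.95895710e-04  1.75920864e+00] [-0.0112987   0.7880322  -5.09202157]
[291.75751503 175.26653307] [525.1 -52.6 119.  105.7   5.8] [520.1 -37.7  89.4  79.5   5.8]
```

View pics/w2.png

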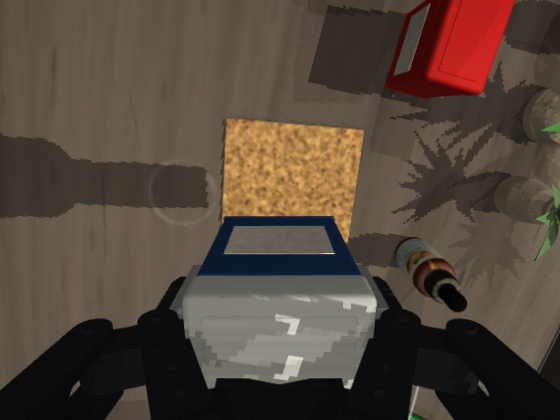

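The wrist view shows the full tin held over the mat (mat spans 222–362 in x, top edge at 120). The bottle at (430,270) and the red tin at (450,50) are clear. Lowering.

Request:
carry_out:
  targets:
    - {"dp": [0, 0, 30], "yaw": 0}
    - {"dp": [0, 0, 75], "yaw": 0}
    - {"dp": [0, 0, 105], "yaw": 0}
    - {"dp": [0, 0, 119], "yaw": 0}
    - {"dp": [0, 0, 123], "yaw": 0}
    - {"dp": [0, 0, 126], "yaw": 0}
    - {"dp": [0, 0, 127], "yaw": 0}
    - {"dp": [0, 0, 127], "yaw": 0}
    - {"dp": [0, 0, 127], "yaw": 0}

```text
clock: 10.42
eef_pos: [519.3, -63.8, 50.2]
tcp_rot: [3.14, 0.0, 1.759]
contact_force: [-0.9, 1.9, 4.6]
opening: 0.697
grasp_force: 53.6
```

Contact is felt. Opening, letting it stand for more than 0.2 s, then rising.

Request:
carry_out:
  targets:
    - {"dp": [0, 0, 0], "yaw": 0}
    - {"dp": [0, 0, 0], "yaw": 0}
    - {"dp": [0, 0, 0], "yaw": 0}
    - {"dp": [0, 0, 0], "yaw": 0}
    - {"dp": [0, 0, 0], "yaw": 0}
    - {"dp": [0, 0, -25], "yaw": 0}
    - {"dp": [0, 0, -80], "yaw": 0}
    - {"dp": [0, 0, -135], "yaw": 0}
    - {"dp": [0, 0, -180], "yaw": 0}
    - {"dp": [0, 0, -200], "yaw": 0}
    - {"dp": [0, 0, -200], "yaw": 0}
    - {"dp": [0, 0, -200], "yaw": 0}
  fingers: 1

```text
clock: 11.92
eef_pos: [517.9, -63.6, 248.1]
tcp_rot: [-3.14, -0.001, 1.759]
contact_force: [-1.1, -0.6, -0.4]
opening: 1.003
grasp_force: 0.0
```

Request:
carry_out:
  targets:
    - {"dp": [0, 0, 0], "yaw": 10}
    - {"dp": [0, 0, 0], "yaw": 20}
    - {"dp": [0, 0, 0], "yaw": 30}
    - {"dp": [0, 0, 0], "yaw": 40}
    - {"dp": [0, 0, 0], "yaw": 50}
    - {"dp": [0, 0, 0], "yaw": 60}
    - {"dp": [0, 0, 0], "yaw": 70}
    - {"dp": [0, 0, 0], "yaw": 80}
    - {"dp": [0, 0, 0], "yaw": 90}
    - {"dp": [0, 0, 0], "yaw": 90}
    - {"dp": [0, 0, 0], "yaw": 90}

```text
clock: 13.3
eef_pos: [518.2, -63.7, 248.4]
tcp_rot: [-3.141, 0.002, 0.192]
contact_force: [-0.3, -0.7, 0.7]
opening: 1.001
grasp_force: 0.0
```

```bash
python3 - <<'E'
from h import *
f,c=snap("wrist","w3"); s=r.sense(); print(s['eef_pos'],s['tcp_rot'],s['qpos'],s['contact_force'])
H,S,V=cv2.cvtColor(f,cv2.COLOR_RGB2HSV).transpose(2,0,1)
for b in blobs((S<60)&(V>130),200): print('lid',b.mean(0),rect(b,c,92))
for b in blobs((H>8)&(H<35)&(S>130)&(V>90),200): print(b.mean(0),rect(b,c,4),rect(b,c,80))
E
```

```text
[518.28357922 -63.68133457 248.61564408] [-3.14124428e+00  1.11146194e-03  1.91659616e-01] [-1.25119733e-01  1.83923517e-01  1.84050680e+00 -1.68843593e-05
  1.11832702e+00  1.25402456e+00] [ 0.08541124 -0.66142574  0.43539482]
lid [ 88.04545455 413.09090909] [243.2  97.5  21.3  26.8  13.6]
lid [541.15044248 317.40707965] [ 449.9 -343.4   11.9   35.8   16.2]
lid [279.66666667 194.68518519] [521.  -64.2  60.5  37.9  10.1]
lid [ 17.23696682 124.90047393] [539.9 165.6  58.8  37.4  10.2]
lid [443.75423729  86.34322034] [ 635.2 -177.9   18.6   80.2    2.8]
[454.77453581 212.36870027] [ 511.7 -272.9  111.8  109.3    5.3] [ 527.5 -228.2   89.4   87.4    5.3]
[277.60071301 167.22994652] [526.6 -59.5 119.2 119.3   6. ] [539.4 -57.7  95.3  95.3   6. ]
[ 66.83640553 110.31336406] [534.5 191.9  77.8  95.6  11.9] [545.7 143.3  62.2  76.4  11.9]
```

View pics/w3.png

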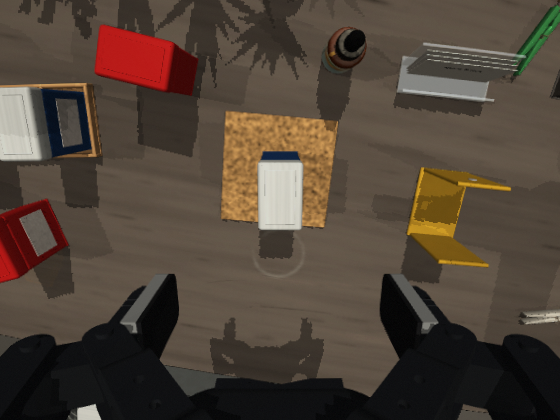

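The wrist view shows the full tin standing on the mat (lid at 280,195). The cradle is at (455,215), its plates at the top and bottom of the image. I'm enlarging the cradle to pick corners.

```bash
python3 - <<'E'
import cv2
f=cv2.imread("pics/w3.png")[155:275,395:525]
cv2.imwrite("pics/c3.png",cv2.resize(f,None,fx=5,fy=5,interpolation=cv2.INTER_CUBIC))
E
```

```text
(no output)
```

View pics/c3.png

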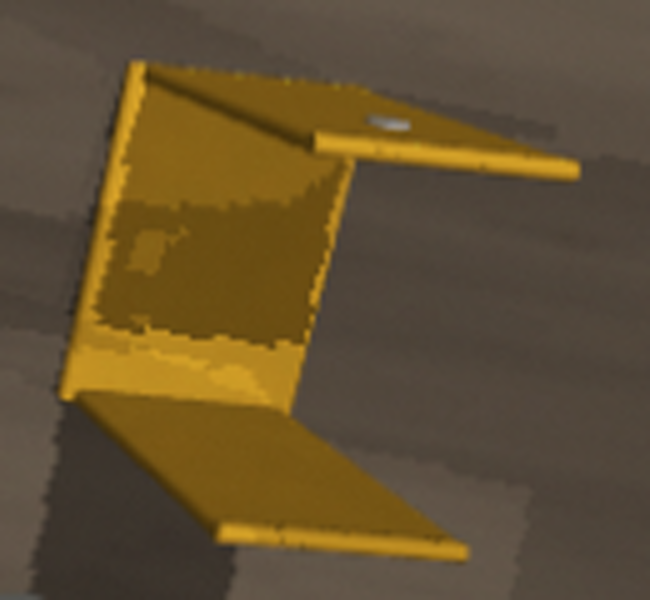

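```bash
cat > cr.py <<'E'
from h import *
s=r.sense();c=r.get_calibration("wrist")
P=np.array([(314,142),(580,170),(217,533),(469,552)])/5-.4+[395,155]   # top-face ends of the plates
p=cast(P,c,80); print(p.round(1)); d=lambda a,b:np.linalg.norm(a-b)
print('len',d(p[0],p[1]),d(p[2],p[3]),'gap',d(p[0],p[2]),d(p[1],p[3]))
x=(p[0]+p[1]-p[2]-p[3]); yv=(p[0]+p[2]-p[1]-p[3])
print('centre',p.mean(0),'yaw',np.degrees(np.arctan2(x[1],x[0])),np.degrees(np.arctan2(-yv[0],yv[1])))
b=cast(np.array([(135,65),(65,395)])/5-.4+[395,155],c,4);print('floor edge',b,d(b[0],b[1]),'yaw',np.degrees(np.arctan2(*(b[0]-b[1])[::-1])))
E
python3 cr.py
```

```text
[[ 560.4 -218.3]
 [ 565.2 -268.8]
 [ 484.3 -225.4]
 [ 489.6 -275.8]]
len 50.64427477089262 50.716763567346355 gap 76.47276314863132 75.93286447191387
centre [ 524.85757982 -247.08398563] yaw 5.321743486608004 5.720054699388473
floor edge [[ 561.48602467 -215.31762154]
 [ 484.35404194 -222.64428848]] 77.47917661181535 yaw 5.426170971692968
```

The cradle measurement is consistent: plate length is 50.7 mm against 50, and pitch is 76.2 against 76. Centre is about (525,-247), yaw about 5.5°. Now regripping by the broad faces.

Request:
carry_out:
  targets:
    - {"dp": [1, 0.5, 40], "yaw": 0.5}
    - {"dp": [1, 0.5, 90], "yaw": 0.5}
    - {"dp": [1, 0.5, 140], "yaw": 0.5}
    - {"dp": [1, 0.5, 175], "yaw": 0.5}
    - {"dp": [1, 0.5, 193], "yaw": 0.5}
    - {"dp": [1, 0.5, 193], "yaw": 0.5}
    - {"dp": [1, 0.5, 193], "yaw": 0.5}

```text
clock: 14.22
eef_pos: [520.2, -64.1, 56.9]
tcp_rot: [3.141, -0.001, 0.181]
contact_force: [0.4, -0.6, 0.1]
opening: 1.0
grasp_force: 0.0
```

Request:
carry_out:
  targets:
    - {"dp": [0, 0, 0], "yaw": 0}
    - {"dp": [0, 0, 0], "yaw": 0}
    - {"dp": [0, 0, 0], "yaw": 0}
    - {"dp": [0, 0, 0], "yaw": 0}
    - {"dp": [0, 0, 0], "yaw": 0}
    - {"dp": [0, 0, 0], "yaw": 0}
    - {"dp": [0, 0, 0], "yaw": 0}
    - {"dp": [0, 0, 0], "yaw": 0}
  fingers: -1
  grip_force: 50

```text
clock: 15.22
eef_pos: [520.1, -64.1, 57.0]
tcp_rot: [3.141, -0.001, 0.18]
contact_force: [-0.6, 0.2, 4.9]
opening: 0.441
grasp_force: 51.3
```

Request:
carry_out:
  targets:
    - {"dp": [0, 0, -10], "yaw": 0}
    - {"dp": [0, 0, -45], "yaw": 0}
    - {"dp": [0, 0, -85], "yaw": 0}
    - {"dp": [0, 0, -110], "yaw": 0}
    - {"dp": [-5, 30, -115], "yaw": 1}
    - {"dp": [-11, 70, -115], "yaw": 2}
    - {"dp": [-18, 115, -115], "yaw": 3}
    - {"dp": [-24, 150, -115], "yaw": 4}
    - {"dp": [-28, 174, -115], "yaw": 5}
    - {"dp": [-29, 181, -115], "yaw": 5}
    - {"dp": [-29, 181, -115], "yaw": 5}
    - {"dp": [-29, 181, -115], "yaw": 5}

```text
clock: 16.73
eef_pos: [523.3, -246.3, 171.2]
tcp_rot: [-3.141, 0.0, 0.093]
contact_force: [0.3, 0.3, -4.9]
opening: 0.439
grasp_force: 53.6
```

```bash
python3 - <<'E'
from h import *
f,c=snap("wrist","w4"); f2,c2=snap("scene","s4"); s=r.sense(); print(s['eef_pos'],s['tcp_rot'],s['contact_force'])
a=cv2.resize(f,(400,300)); b=cv2.resize(f2[150:290,290:430],(300,300),interpolation=cv2.INTER_CUBIC)
cv2.imwrite("pics/m4.png",np.hstack([a,b])[:,:,::-1])
# where the cradle's plate tops would show, scene view
t=np.radians(5.5);R=np.array([[np.cos(t),-np.sin(t)],[np.sin(t),np.cos(t)]])
for ctr in([524.9,-247.1],):
    for z in(80,0):
        P=[[*(R@[x,y]+ctr),z] for x,y in((40,25),(40,-25),(-40,25),(-40,-25))]
        print(((proj(P,c2)-[290,150])*300/140+[400,0]).round())
E
```

```text
[ 523.45631543 -246.36750736  171.29451216] [-3.14127525e+00  2.49318418e-04  9.35566164e-02] [ 0.12601515 -0.67039067 -4.39772358]
[[534. 123.]
 [575. 130.]
 [511. 151.]
 [555. 159.]]
[[531. 182.]
 [571. 191.]
 [509. 213.]
 [551. 222.]]
```

View pics/m4.png

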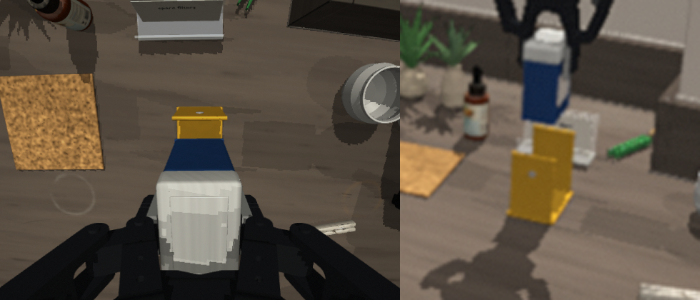

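Right half: the scene view matches the projected cradle corners, (511,151) and (575,130), to a few pixels. Left half: the tin's base is centred on the cradle's far plate at (200,115). Lowering past the plate tops first, watching the force.

Request:
carry_out:
  targets:
    - {"dp": [0.5, 0.5, 20], "yaw": 0}
    - {"dp": [0.5, 0.5, 34], "yaw": 0}
    - {"dp": [0.5, 0.5, 42], "yaw": 0}
    - {"dp": [0.5, 0.5, 50], "yaw": 0}
    - {"dp": [0.5, 0.5, 50], "yaw": 0}

```text
clock: 17.45
eef_pos: [523.8, -247.6, 120.8]
tcp_rot: [-3.141, 0.001, 0.093]
contact_force: [1.1, 0.3, -4.5]
opening: 0.438
grasp_force: 53.5
```

Free inside the plates: the load is still 4.5 N. Lowering to the floor.

Request:
carry_out:
  targets:
    - {"dp": [0, 0, 15], "yaw": 0}
    - {"dp": [0, 0, 35], "yaw": 0}
    - {"dp": [0, 0, 52], "yaw": 0}
    - {"dp": [0, 0, 59], "yaw": 0}
    - {"dp": [0, 0, 62], "yaw": 0}
    - {"dp": [0, 0, 64], "yaw": 0}
    - {"dp": [0, 0, 64], "yaw": 0}
    - {"dp": [0, 0, 64], "yaw": 0}

```text
clock: 18.45
eef_pos: [524.3, -247.9, 57.7]
tcp_rot: [3.141, -0.001, 0.092]
contact_force: [-0.3, 0.7, -4.2]
opening: 0.437
grasp_force: 53.4
```

Request:
carry_out:
  targets:
    - {"dp": [0, 0, 0.7], "yaw": 0}
    - {"dp": [0, 0, 1.2], "yaw": 0}
    - {"dp": [0, 0, 1.2], "yaw": 0}
    - {"dp": [0, 0, 1.2], "yaw": 0}

```text
clock: 18.95
eef_pos: [524.3, -247.8, 57.0]
tcp_rot: [3.141, -0.001, 0.093]
contact_force: [-1.8, 1.6, 6.2]
opening: 0.434
grasp_force: 54.9
```

Request:
carry_out:
  targets:
    - {"dp": [0, 0, 0], "yaw": 0}
    - {"dp": [0, 0, 0], "yaw": 0}
    - {"dp": [0, 0, 0], "yaw": 0}
    - {"dp": [0, 0, 0], "yaw": 0}
    - {"dp": [0, 0, 0], "yaw": 0}
    - {"dp": [0, 0, 0], "yaw": 0}
    - {"dp": [0, 0, -20], "yaw": 0}
    - {"dp": [0, 0, -70], "yaw": 0}
    - {"dp": [0, 0, -120], "yaw": 0}
    - {"dp": [0, 0, -160], "yaw": 0}
    - {"dp": [-60, 0, -180], "yaw": 0}
    - {"dp": [-60, 0, -180], "yaw": 0}
  fingers: 1

```text
clock: 20.45
eef_pos: [462.0, -253.5, 237.7]
tcp_rot: [3.141, -0.001, 0.091]
contact_force: [0.8, 1.4, -0.5]
opening: 0.999
grasp_force: 0.0
```

```bash
python3 - <<'E'
from h import *
f,c=snap("wrist","w5"); f2,c2=snap("side","s5"); f3,c3=snap("scene","sc5"); s=r.sense(); print(s['eef_pos'],s['contact_force'])
H,S,V=cv2.cvtColor(f,cv2.COLOR_RGB2HSV).transpose(2,0,1)
for b in blobs((S<60)&(V>130),300): print('lid',b.mean(0),rect(b,c,92))
f2=f2; H,S,V=cv2.cvtColor(f2,cv2.COLOR_RGB2HSV).transpose(2,0,1)
for b in blobs((S<40)&(V>190),60): print('side lid',b.mean(0),rect(b,c2,92))
a=cv2.resize(f,(400,300)); b=cv2.resize(f3[150:290,160:440],(400,200)); 
cv2.imwrite("pics/m5.png",np.hstack([a,np.vstack([b,0*b[:100]])])[:,:,::-1])
E
```

```text
[ 464.6381762  -253.35688905  236.11421514] [ 0.47493122  0.26454209 -0.14744707]
lid [436.27659574 240.65957447] [ 441.2 -395.8   11.1   55.1   14.7]
lid [278.68181818 123.18595041] [ 524.8 -247.9   58.7   38.3    5.2]
lid [495.75949367  50.4556962 ] [ 594.  -411.2   53.7   50.5   31.1]
side lid [431.3539823  362.07079646] [-98.5 -80.6  63.4 114.3  90. ]
side lid [323.         375.46037736] [ 12.5 131.3  99.9 212.4  89.8]
side lid [492.04145078 370.38860104] [-193.2 -191.2   20.8  265.9   90. ]
side lid [422.28023599 271.50737463] [  98.2 -250.3  226.3  176.2   13.8]
side lid [182.89583333 238.35416667] [521.4 256.9  59.9  38.5  11.4]
side lid [208.97826087 220.19565217] [540.2 166.5  59.6  38.3  10.7]
side lid [283.          69.23333333] [1036.7 -399.4  125.6   27.5   89.6]
side lid [465.74087591   8.20072993] [ 1006.2 -1387.2   639.5   183.2    65.5]
side lid [350.408   8.892] [1236.9 -926.8  436.8  194.7   59.7]
```

View pics/m5.png

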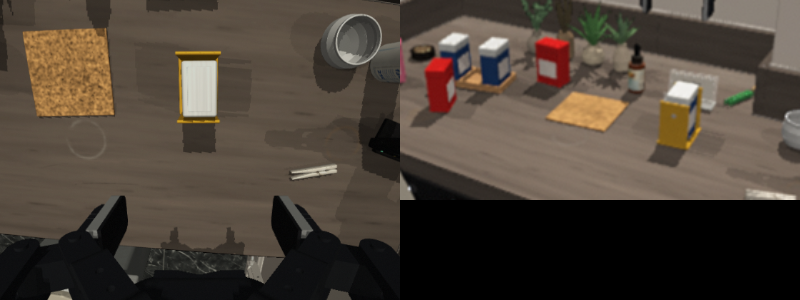

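The picture shows the full tin centred between the cradle plates (lid at 199,88; measured (524.8,-247.9), yaw 5.2°). The two empty tins stand in the rack and the gripper is clear.

```bash
python3 -c "
from rig import r
print(r.sign_off())"
```

```text
the job is handed in; nothing more can be done
None
```

The job is handed in: the full tin (the middle one in the rack) stood free on the mat and now stands centred in the yellow cradle, and both empty tins are upright in the rack; the judge's verdict was not shown.

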